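Press the flat loading head onto the fixture's taper

ROBOT

A 6-joint arm with a two-finger parallel gripper is mounted at the origin on the work surface. World frame = base frame: x ahead of the robot, y to its left, z up, the work surface at z = 0. Lengths are in m, angles in degrees, forces in N, time in s.
With the tool pointing down it reaches from about 0.25 to 0.725 m from the base axis. Payload 9.7 kg.
Tool frame: the origin (TCP) lies on the centre line of the jaws, within the pads' length; the fingertips stand 22 mm ahead of it and the grasp point (between the pads) lies 3 mm ahead of it; z points along the fingers, y is the direction in which the jaws open and shut (so a half turn about z gives the same grasp; the last joint's range is limited). The gripper opens to 85 mm and grips with 20 to 120 N. Pads are 22 mm wide; open, the fingers measure 114 mm over their backs; the gripper's body (76 mm by 85 mm) begins 54 mm behind the grasp point. The pads swing forward as they close: fully open they stand 13 mm farther back than shut.
Start: joints at [-63.598, 4.979, 10.078, 95.1, 0, 90], TCP at [0.245, -0.493, 0.253] pointing down, gripper open.
Joint ranges: [-179.16, 179.16], [-48.56, 103.87], [-65.8, 70.77], [-126.05, 130.52], [-82.76, 87.17], [-180, 180]. Speed limits (degrees/s): [127.2, 127.2, 147.25, 180, 180, 180].

INTERFACE

Orientations are given as [roll, pitch, yaw] about the fixed x, y, z axes, in that order (R = Rz(yaw) Ry(pitch) Rx(roll)).
In Python, from workcell import get_obs, camera, camera_params, job_done gives the robot as it stands.
- The arm moves only by the tool servo_tool, never from a script. Its argument "steps" is a list of rows, each an object of numbers: "x", "y", "z": the shift along the world's x, y, z in mm; "yaw": the turn about the world's z in degrees. A call has 1 to 12 rows; each row is the pose to reach, as a shift and turn from the pose measured when the call began; what a row does not reach only later rows make up. A row lasts 1/8 s, in which the tool goes at most 62.5 mm and 10.7 degrees, less where a joint would pass 70% of its speed; a pose out of reach is approached as far as the arm can. A call with a gripper value outside its range is refused whole. "grip" is the finger opening in mm, from 0 to 85.4, set as the call begins (left out, the last holds). The fingers move at their own pace and stop on an object; "grip_force" is the grip in N (left out, the last holds). Time passes only in rows, so rows that repeat a pose let the fingers close. It gives the time, the measured TCP pose, the force and the opening at its end, in the units of the state.
- get_obs(): the state, without advancing time (a new reading comes with each control period).
- camera(name): name is "side" or "top" or "wrist"; returns (picture, depth): 420x560x3 uint8, red, green, blue; 420x560 float32, m along the optical axis (not along the pixel's ray), 0 where there is no reading.
- camera_params(name): a dict with "intrinsics" (3x3 intrinsics, pixels), "D" ([k1, k2, p1, p2, k3] as OpenCV has them; the pictures are not rectified), "rvec" (rotation vector, rad) and "tvec" (3), from world to camera coordinates, as OpenCV has them; the wrist camera has in their place "hand_eye" (4x4, takes a point from camera to tool coordinates, whose origin is the TCP and whose axes are the flange's). Camera axes: x right, y down, z forward; pixel columns grow to the right and rows downward; lengths in m; the calibration is good to about 2 mm. A picture is of the moment at which its call begins: read the wrist's pose just before it. camera_params takes no time and is no camera call.
- job_done(): hands the job in, once; it reports no verdict.
The state is a dict: "time": time; "q": joint angles; "qd": joint speeds; "joint_efforts": joint torques, N m; "ee_pos": TCP position; "tcp_rot": TCP orientation; "wrist_force": force on the tool from outside, world axes, zero at the start; "torque": the same for the moment, N m; "opening": finger opening in m.
Only numpy, scipy, OpenCV 4.12 (cv2) and the standard library are available. Lean on these libraries where they do the work, as an engineer would, in place of code of your own. Each camera call takes 0.05 s, during which the arm holds its last target.

TASK

The next compression test needs the flat-topped loading head. Pick it out from the domed one and the grooved one, set it upright over the tapered spigot of the steel fixture and press it down with the gripper until it is fully home on the shoulder and the taper grips it, then let go. Leave the other two heads where they stand.

Things in the scene. Friction and masses are not known exactly. Their poses are not given: they have to be found in the camera images.
- flat_mid (a point): Centre of the flat-topped head: loose aluminium cylinder 44 mm in diameter, 54 mm tall (this point 27 mm above its underside), about 0.14 kg, standing upright, z towards its flat closed top. A bore 30 mm in diameter and 44 mm deep opens in its underside. Grip it anywhere around.
- shoulder (a point): Centre of the shoulder, 35 mm above the table, at the foot of the fixed steel fixture's spigot (z up; flange 100 mm wide, 18 mm high). Spigot 42 mm tall: 10 mm wide tip, 22 mm across 30 mm up, then four sprung ribs, 33 mm across at the foot. A head slides freely to 10 mm above the shoulder, then needs a push of 8-18 N until it rests there, its centre 27 mm above this point; friction then holds it.
- dome_mid (a point): Point on the axis of the domed head, 27 mm above its underside: same aluminium sleeve 44 mm in diameter, but with a rounded dome top, 66 mm tall in all. Loose, standing upright. Not to be moved.
- vee_mid (a point): Point on the axis of the grooved head, 27 mm above its underside: same aluminium sleeve 44 mm in diameter, but with two upright jaws and a wide groove between them on top, 63 mm tall in all. Loose, standing upright. Not to be moved.
There are look-alikes about, which are no part of the job. Leave any orange or yellow look-alike of the part that bears flat_mid alone. Leave any green look-alike of the part that bears shoulder alone.

How it is judged (in metres and radians):
On the way:
1. the fingers hold or press the flat-topped head while it goes down the taper to within 6 mm of the shoulder (horizontal distance between flat_mid and shoulder below 0.01 m and z of flat_mid in the frame of shoulder between 0.02 and 0.033 m and contact force between the fingers and anything else above 2 N), for 0.1 s.
At the end, for the whole second after the job is handed in: The flat-topped head stands upright on the spigot (axis within 10 mm and 10 degrees of the spigot's), pressed down to within 4 mm of the shoulder, and stays there released; the domed and the grooved head are within 40 mm of where they started (horizontal distance between flat_mid and shoulder below 0.01 m and z of flat_mid in the frame of shoulder between 0.02 and 0.031 m and angle between the z axis of flat_mid and the z axis of shoulder, either way round below 0.17 rad and height (world z) of flat_mid above 0.055 m and distance of each of dome_mid, vee_mid from where it was at the start of the episode below 0.04 m); the robot touches nothing.
It fails at once if the domed or the grooved head is carried off, knocked over or pushed more than 60 mm (distance of any of dome_mid, vee_mid from where it was at the start of the episode above 0.06 m or angle between any of dome_mid, vee_mid's own z axis and vertical above 0.8 rad).
It also fails if it takes over 38 s, if anything falls off the work surface, if the arm or the gripper's body presses on something with over 40 N, if the wrist force passes 120 N, or if a joint passes its speed limit or range.

## Working session

There is one attempt and no reset: what is moved stays moved. The work goes in short steps, Python scripts to look and compute and a tool call to move; the robot and the scene stay as the last step left them, time stands still between calls to the robot, and variables do not carry over. Pictures are saved under pics/ and viewed, and the job is handed in when it is done.

Besides the shell and the picture viewer there is one more tool, called after "Request:" as name(argument=value, ...), one argument or row to a line, values as JSON. servo_tool: Moves the arm, as the interface text tells. Its arguments: {"type":"object","properties":{"steps":{"type":"array"},"grip":{"type":"number"},"grip_force":{"type":"number"}},"required":["steps"]}

```bash
mkdir -p pics; ls; python3 - <<'E'
from workcell import *
import cv2,numpy as np
for n in ['top','side','wrist']:
    im,d=camera(n); cv2.imwrite(f'pics/{n}0.png',im[:,:,::-1]); np.savez(f'{n}0.npz',im=im,d=d)
    print(n,camera_params(n))
o=get_obs();print(o)
E
```

```text
pics
top {'intrinsics': array([[522.99797377,   0.        , 273.86653821],
       [  0.        , 522.99797377, 198.23588171],
       [  0.        ,   0.        ,   1.        ]]), 'D': array([0.05935828, 0.        , 0.        , 0.        , 0.        ]), 'rvec': array([ 2.19463925, -2.16069833,  0.0430956 ]), 'tvec': array([0.03277565, 0.50522404, 1.00563824])}
side {'intrinsics': array([[386.21769629,   0.        , 282.7353966 ],
       [  0.        , 386.21769629, 212.29680255],
       [  0.        ,   0.        ,   1.        ]]), 'D': array([-0.05591787,  0.        ,  0.        ,  0.        ,  0.        ]), 'rvec': array([ 2.26857143, -0.10895121,  0.07745241]), 'tvec': array([-0.51421094,  0.08882865,  0.76203836])}
wrist {'intrinsics': array([[348.10553489,   0.        , 275.10493935],
       [  0.        , 348.10553489, 204.98167436],
       [  0.        ,   0.        ,   1.        ]]), 'D': array([-0.06766463,  0.        ,  0.        ,  0.        ,  0.        ]), 'hand_eye': array([[ 9.96438344e-04, -9.54965171e-01, -2.96716244e-01,
         7.56713972e-02],
       [ 9.99999447e
[... 191 characters left out ...]
  0.00000000e+00,
         1.00000000e+00]])}
{'time': 0.15, 'q': array([-6.35973033e+01,  5.00313636e+00,  1.00445382e+01,  9.50998063e+01,
       -1.96470817e-03,  8.99981585e+01]), 'qd': array([-0.01483004, -0.08319402,  0.13018597,  0.09619175, -0.09338389,
        0.0631776 ]), 'joint_efforts': array([ 1.60206382e-03, -5.20763004e+01,  4.65044045e+01,  1.39230021e-02,
        4.75416186e-05, -5.09104098e-06]), 'ee_pos': array([ 0.24449444, -0.49249294,  0.25274979]), 'tcp_rot': array([-1.79941595e+02,  1.96283004e-03,  2.64045402e+01]), 'wrist_force': array([ 0.01019826,  0.50428655, -0.0619705 ]), 'torque': array([-0.01463913, -0.0046789 , -0.01791542]), 'opening': 0.08585058911240305}
```

View pics/top0.png

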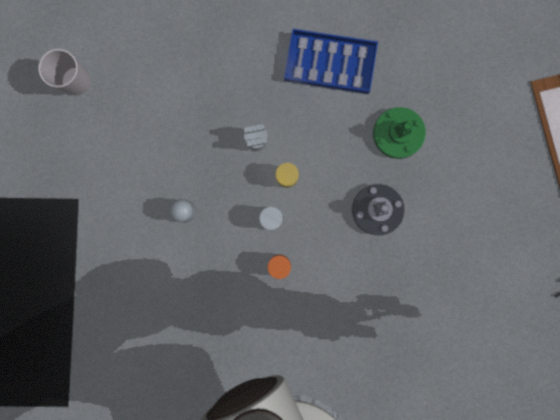

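View pics/side0.png

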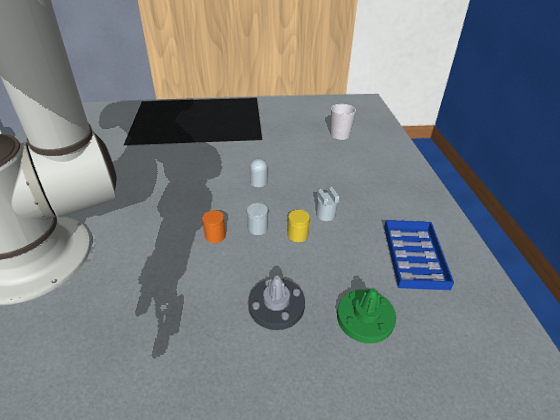

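View pics/wrist0.png

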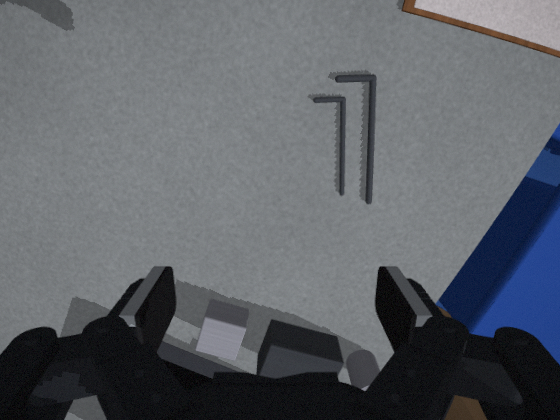

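The flat head is the plain grey disc at top (270,218) and side (258,219). The dome is at top (182,211) and the grooved head at (256,136). The steel fixture is at (380,209). The yellow, orange and green items are look-alikes. Next I'll measure positions.

```bash
cat > h.py <<'E'
import cv2,numpy as np
from workcell import *
def ray(n,uv,obs=None):
    p=camera_params(n); K=p['intrinsics']
    u=cv2.undistortPoints(np.array(uv,float).reshape(-1,1,2),K,p['D']).reshape(-1,2)
    d=np.c_[u,np.ones(len(u))]
    if n=='wrist':
        from scipy.spatial.transform import Rotation as R
        T=np.eye(4);T[:3,:3]=R.from_euler('xyz',obs['tcp_rot'],degrees=True).as_matrix();T[:3,3]=obs['ee_pos']
        T=T@p['hand_eye']; return T[:3,3],d@T[:3,:3].T
    Rm=cv2.Rodrigues(p['rvec'])[0]
    return -Rm.T@p['tvec'],d@Rm
def plane(n,uv,z,obs=None):
    c,d=ray(n,uv,obs); return c+d*((z-c[2])/d[:,2])[:,None]
def cloud(n,depth,obs=None):
    v,u=np.mgrid[:420,:560]; c,d=ray(n,np.c_[u.ravel(),v.ravel()],obs)
    P=c+d*depth.reshape(-1,1); P[depth.ravel()==0]=np.nan
    return P.reshape(420,560,3)
E
python3 - <<'E'
from h import *
for n,boxes in [('top',dict(flat=(270,218),dome=(182,211),vee=(256,136),yel=(287,175),ora=(279,267),fix=(380,209))),('side',dict(flat=(258,219),fix=(277,295)))]:
    f=np.load(n+'0.npz');P=cloud(n,f['d'])
    for k,(u,v) in boxes.items():
        r=40 if k=='fix' else 20
        Q=P[v-r:v+r,u-r:u+r]; z=Q[...,2]
        if k=='fix':
            for lo,hi in [(.012,.024),(.028,.04),(.06,.09)]:
                m=(z>lo)&(z<hi); 
                if m.sum(): print(n,k,lo,m.sum(),Q[m].mean(0).round(4),((Q[m].max(0)+Q[m].min(0))/2).round(4),np.ptp(Q[m],0).round(3))
        else:
            m=z>np.nanmax(z)-.012
            print(n,k,m.sum(),np.nanmax(z).round(4),Q[m].mean(0).round(4),((Q[m].max(0)+Q[m].min(0))/2).round(4),np.ptp(Q[m],0).round(3))
# masks, top view
im=cv2.cvtColor(np.load('top0.npz')['im'],cv2.COLOR_RGB2GRAY)
for nm,(u,v),r,cond in [('flat',(270,218),18,lambda g:g>150),('fix',(380,209),36,lambda g:g<75)]:
    s=np.zeros_like(im);s[v-r:v+r,u-r:u+r]=cond(im[v-r:v+r,u-r:u+r])*255
    c=max(cv2.findContours(s,0,1)[0],key=cv2.contourArea); e=cv2.fitEllipse(c);print(nm,e, plane('top',[e[0]],.054 if nm=='flat' else .018))
crop=cv2.resize(np.load('top0.npz')['im'][100:310,160:440,::-1],None,fx=2.8,fy=2.8);cv2.imwrite('pics/c1.png',crop)
E
```

```text
top flat 422 0.0597 [0.4647 0.046  0.0546] [0.465  0.0464 0.0544] [0.042 0.042 0.011]
top dome 272 0.0701 [0.4772 0.2156 0.0627] [0.4773 0.216  0.0642] [0.038 0.036 0.012]
top vee 236 0.0676 [0.6197 0.0773 0.0632] [0.6201 0.0769 0.0617] [0.042 0.042 0.012]
top yel 413 0.0604 [0.5483 0.0168 0.0545] [0.5484 0.0176 0.0544] [0.042 0.042 0.012]
top ora 426 0.0603 [0.3741 0.0291 0.0548] [0.374  0.029  0.0544] [0.041 0.043 0.012]
top fix 0.012 1592 [ 0.4857 -0.1602  0.0188] [ 0.4861 -0.1612  0.0181] [0.099 0.1   0.012]
top fix 0.028 273 [ 0.4854 -0.1599  0.0353] [ 0.4852 -0.1624  0.034 ] [0.044 0.045 0.012]
top fix 0.06 136 [ 0.4858 -0.1605  0.0709] [ 0.4856 -0.1614  0.0707] [0.024 0.023 0.021]
side flat 285 0.0575 [0.4664 0.0405 0.0537] [0.4667 0.0448 0.0515] [0.042 0.047 0.012]
side fix 0.012 1481 [ 0.4869 -0.1737  0.0191] [ 0.4881 -0.1633  0.018 ] [0.099 0.098 0.012]
side fix 0.028 292 [ 0.4866 -0.1716  0.0349] [ 0.4878 -0.1651  0.0339] [0.045 0.039 0.012]
side fix 0.06 165 [ 0.4871 -0.167   0.0699] [ 0.4882 -0.1642  0.0694] [0.024 0.023 0.019]
flat ((270.85302734375, 217.94363403320312), (19.565641403198242, 20.381654739379883), 31.367809295654297) [[0.46511633 0.04478889 0.054     ]]
fix ((376.3707580566406, 209.4120635986328), (49.445274353027344, 50.813541412353516), 113.57784271240234) [[ 0.48582798 -0.15815449  0.018     ]]
```

View pics/c1.png

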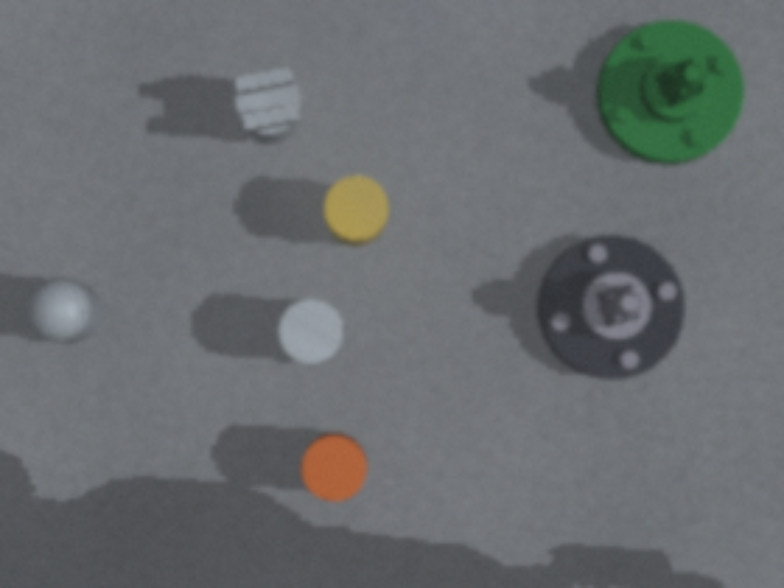

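Request:
servo_tool(
  steps=[
    {"x":22,"y":54,"z":-5,"yaw":-3},
    {"x":44,"y":108,"z":-15,"yaw":-6},
    {"x":66,"y":162,"z":-25,"yaw":-9},
    {"x":88,"y":216,"z":-35,"yaw":-12},
    {"x":110,"y":270,"z":-45,"yaw":-15},
    {"x":133,"y":324,"z":-60,"yaw":-18},
    {"x":155,"y":378,"z":-70,"yaw":-21},
    {"x":177,"y":432,"z":-80,"yaw":-24},
    {"x":199,"y":486,"z":-90,"yaw":-26.4},
    {"x":221,"y":538,"z":-100,"yaw":-26.4},
    {"x":221,"y":538,"z":-100,"yaw":-26.4},
    {"x":221,"y":538,"z":-100,"yaw":-26.4},
  ],
  grip=85,
)

```text
time: 1.65
ee_pos: [0.4659, 0.0198, 0.1527]
tcp_rot: [-178.9, 0.1, 1.9]
wrist_force: [0.6, -0.4, 0.2]
opening: 0.0852
```

Request:
servo_tool(
  steps=[
    {"y":26,"yaw":-1.9},
    {"y":26,"yaw":-1.9},
    {"y":26,"yaw":-1.9},
  ],
)

```text
schema error: expected keys x, y, z, yaw
```

```bash
python3 - <<'E'
from h import *
o=get_obs();print(o['ee_pos'],o['tcp_rot'],o['time'])
im,d=camera('wrist');cv2.imwrite('pics/w1.png',im[:,:,::-1]);np.savez('w1.npz',im=im,d=d)
P=cloud('wrist',d,o);z=P[...,2]
m=(abs(P[...,0]-.4655)<.04)&(abs(P[...,1]-.0455)<.035)&(z>.045)&(z<.06)
Q=P[m];print(len(Q),Q.mean(0),(Q.max(0)+Q.min(0))/2,np.ptp(Q,0))
E
```

```text
[0.4659274  0.01981591 0.15265381] [-1.78888486e+02  6.32293721e-02  1.86332200e+00] 1.65
3243 [0.46689977 0.04581301 0.0534889 ] [0.46583344 0.04622617 0.05077835] [0.04300181 0.0437233  0.01153534]
```

View pics/w1.png

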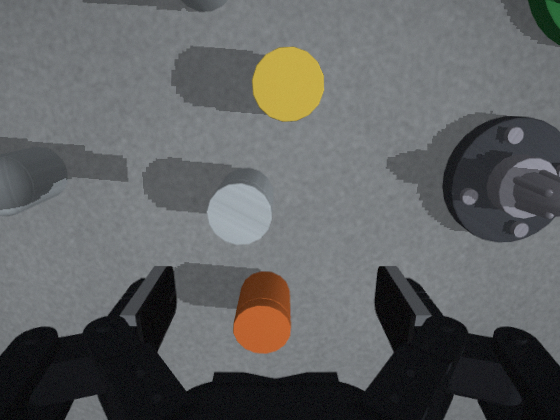

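The wrist view shows the flat head at (240,214), clear of yellow (288,84) and orange (262,315), with the spigot at (525,185). The wrist measurement puts the head at (0.466, 0.046), which agrees with the top view.

Request:
servo_tool(
  steps=[
    {"x":0,"y":26,"z":0,"yaw":-1.9},
    {"x":0,"y":26,"z":0,"yaw":-1.9},
    {"x":0,"y":26,"z":0,"yaw":-1.9},
    {"x":0,"y":26,"z":0,"yaw":-1.9},
  ],
)

```text
time: 2.2
ee_pos: [0.4666, 0.0223, 0.153]
tcp_rot: [-177.9, 0.0, 1.6]
wrist_force: [0.0, -0.2, -0.9]
opening: 0.0847
```

```bash
python3 - <<'E'
from h import *
o=get_obs();print(o['ee_pos'],o['tcp_rot'],o['time'])
im,d=camera('wrist');cv2.imwrite('pics/w2.png',im[:,:,::-1]);np.savez('w2.npz',im=im,d=d)
P=cloud('wrist',d,o);z=P[...,2]
m=(abs(P[...,0]-.4655)<.04)&(abs(P[...,1]-.0455)<.035)&(z>.045)&(z<.06)
Q=P[m];print(len(Q),Q.mean(0),(Q.max(0)+Q.min(0))/2,np.ptp(Q,0))
m=(abs(P[...,0]-.486)<.04)&(abs(P[...,1]+.16)<.04)&(z>.06);Q=P[m];print(len(Q),Q.mean(0) if len(Q) else '')
E
```

```text
[0.46658421 0.02232442 0.15301655] [-1.77913197e+02  2.98581953e-02  1.62159109e+00] 2.2
3229 [0.46694791 0.04577782 0.05349288] [0.4658414  0.04602573 0.05045607] [0.04347994 0.04321095 0.01062816]
405 [ 0.48587142 -0.1510134   0.06472207]
```

View pics/w2.png

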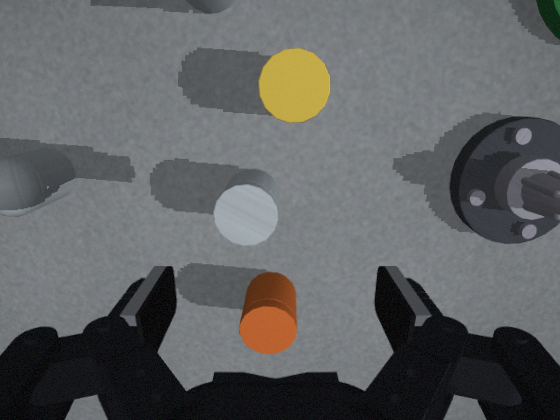

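```bash
python3 - <<'E'
from h import *
o=get_obs();print(o)
E
```

```text
{'time': 2.25, 'q': array([  1.57109349,  -7.17784088, -13.00171605,  84.21623858,
         2.09027036, 179.94271802]), 'qd': array([ 0.11525042, -0.01085779,  0.11074352, -0.08205285,  0.08413767,
       -0.02230158]), 'joint_efforts': array([-8.77212826e-02, -3.91736519e+01,  4.70555449e+01,  1.12037049e-02,
        1.15104381e-01, -4.33378534e-05]), 'ee_pos': array([0.46657042, 0.02239319, 0.15295341]), 'tcp_rot': array([-1.77909691e+02,  3.80244235e-02,  1.62833737e+00]), 'wrist_force': array([ 0.10730169,  0.72730848, -0.05775536]), 'torque': array([-0.0645971 , -0.05627593, -0.00620604]), 'opening': 0.08505908370602415}
```

Joint 6 is at its limit of 180°, so yaw 0 can't be reached here. Yaw of about 12° still clears the neighbouring heads.

Request:
servo_tool(
  steps=[
    {"x":-0.5,"y":10,"z":0,"yaw":8},
    {"x":-0.5,"y":23.6,"z":0,"yaw":10.4},
    {"x":-0.5,"y":23.6,"z":0,"yaw":10.4},
    {"x":-0.5,"y":23.6,"z":0,"yaw":10.4},
    {"x":-0.5,"y":23.6,"z":0,"yaw":10.4},
  ],
)

```text
time: 2.88
ee_pos: [0.4661, 0.0458, 0.153]
tcp_rot: [-177.9, 0.0, 12.0]
wrist_force: [0.2, -0.2, -1.0]
opening: 0.0852
```

```bash
python3 - <<'E'
from h import *
o=get_obs();print(o['ee_pos'],o['tcp_rot'],o['time'],o['q'])
im,d=camera('wrist');cv2.imwrite('pics/w3.png',im[:,:,::-1]);np.savez('w3.npz',im=im,d=d)
P=cloud('wrist',d,o);z=P[...,2]
m=(abs(P[...,0]-.4655)<.04)&(abs(P[...,1]-.0455)<.035)&(z>.045)&(z<.06)
Q=P[m];print(len(Q),Q.mean(0),(Q.max(0)+Q.min(0))/2,np.ptp(Q,0))
E
```

```text
[0.46609872 0.0458253  0.15296038] [-1.77914136e+02  3.50060103e-02  1.19678292e+01] 2.875 [  4.45656626  -6.74455034 -12.61024248  84.44179746   2.06338135
 172.48383691]
3265 [0.4671817  0.04650623 0.05346377] [0.46581296 0.04628826 0.05038739] [0.04384043 0.04374024 0.01063177]
```

View pics/w3.png

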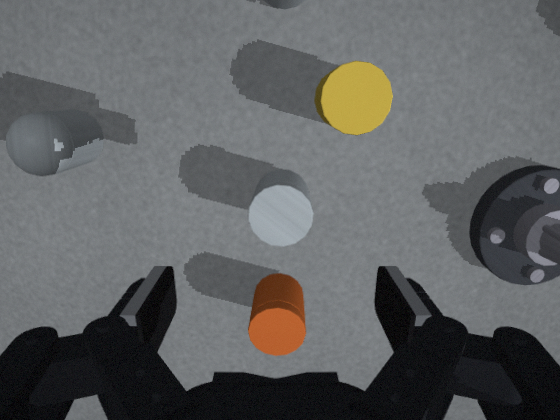

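The tool has a residual tilt of about 2° left over from the joint limit. That is well within tolerance, and the wrist view shows the head (281,215) centred between the pads. Descending.

Request:
servo_tool(
  steps=[
    {"x":0,"y":0,"z":-40,"yaw":0},
    {"x":0,"y":0,"z":-80,"yaw":0},
    {"x":0,"y":0,"z":-105,"yaw":0},
    {"x":0,"y":0,"z":-117,"yaw":0},
    {"x":0,"y":0,"z":-117,"yaw":0},
    {"x":0,"y":0,"z":-117,"yaw":0},
  ],
)

```text
time: 3.68
ee_pos: [0.4668, 0.0458, 0.0372]
tcp_rot: [-177.9, -0.1, 12.0]
wrist_force: [-0.4, 0.1, -0.8]
opening: 0.0851
```

Request:
servo_tool(
  steps=[
    {"x":0,"y":0,"z":0,"yaw":0},
    {"x":0,"y":0,"z":0,"yaw":0},
    {"x":0,"y":0,"z":0,"yaw":0},
    {"x":0,"y":0,"z":0,"yaw":0},
    {"x":0,"y":0,"z":0,"yaw":0},
    {"x":0,"y":0,"z":0,"yaw":0},
    {"x":0,"y":0,"z":0,"yaw":0},
  ],
  grip=35,
  grip_force=60,
)

```text
time: 4.55
ee_pos: [0.4673, 0.0458, 0.0383]
tcp_rot: [-177.9, -0.1, 12.0]
wrist_force: [-2.3, -0.4, 8.2]
opening: 0.0434
```

Request:
servo_tool(
  steps=[
    {"x":0,"y":0,"z":25,"yaw":0},
    {"x":0,"y":0,"z":60,"yaw":0},
    {"x":0,"y":0,"z":95,"yaw":0},
    {"x":0,"y":-30,"z":110,"yaw":0},
    {"x":5,"y":-70,"z":110,"yaw":0},
    {"x":10,"y":-110,"z":110,"yaw":0},
    {"x":15,"y":-150,"z":110,"yaw":0},
    {"x":18,"y":-185,"z":110,"yaw":0},
    {"x":18,"y":-207,"z":110,"yaw":0},
    {"x":18,"y":-207,"z":110,"yaw":0},
    {"x":18,"y":-207,"z":110,"yaw":0},
    {"x":18,"y":-207,"z":110,"yaw":0},
  ],
)

```text
time: 6.05
ee_pos: [0.4853, -0.1604, 0.1483]
tcp_rot: [-177.9, -0.1, 12.0]
wrist_force: [0.1, 0.4, -2.4]
opening: 0.043
```

```bash
python3 - <<'E'
from h import *
o=get_obs();print(o['ee_pos'],o['tcp_rot'],o['time'],o['q'],o['wrist_force'],o['opening'])
im,d=camera('wrist');cv2.imwrite('pics/w4.png',im[:,:,::-1])
P=cloud('wrist',d,o);z=P[...,2]
for lo,hi in [(.01,.024),(.028,.04),(.06,.08)]:
    m=(abs(P[...,0]-.486)<.06)&(abs(P[...,1]+.16)<.06)&(z>lo)&(z<hi);Q=P[m]
    if len(Q):print('wfix',lo,len(Q),Q.mean(0),(Q.max(0)+Q.min(0))/2,np.ptp(Q,0))
for n in ['side','top']:
    im,d=camera(n);cv2.imwrite(f'pics/{n}4.png',im[:,:,::-1]);np.savez(n+'4.npz',im=im,d=d)
    P=cloud(n,d);z=P[...,2]
    m=(abs(P[...,0]-.486)<.026)&(abs(P[...,1]+.16)<.026)&(z>.105)&(z<.165);Q=P[m]
    if len(Q):print(n,len(Q),Q.mean(0),(Q.max(0)+Q.min(0))/2,Q.min(0),Q.max(0))
E
python3 -c "
import cv2
a=cv2.imread('pics/side4.png')[120:340,170:400]
cv2.imwrite('pics/side4c.png',cv2.resize(a,None,fx=2.6,fy=2.6))"
```

```text
[ 0.48532339 -0.1603983   0.1483189 ] [-1.77936589e+02 -1.44688624e-01  1.20188927e+01] 6.05 [-19.23467394  -0.22713054  -6.92642187  84.24794952   1.83892195
 148.72862508] [ 0.05131685  0.41251162 -2.43380817] 0.04302310179095591
wfix 0.01 7836 [ 0.50056907 -0.15855135  0.01812924] [ 0.49164961 -0.1603631   0.01708268] [0.0892708  0.09885823 0.01383392]
wfix 0.028 1582 [ 0.49498198 -0.15961556  0.03464434] [ 0.49074238 -0.16083147  0.03395738] [0.03795868 0.04564601 0.01184449]
wfix 0.06 541 [ 0.49441621 -0.15944435  0.0671899 ] [ 0.49313928 -0.15973459  0.06826045] [0.01339058 0.02327536 0.01637522]
side 406 [ 0.47434696 -0.17574174  0.13952967] [ 0.48452604 -0.16216257  0.13733509] [ 0.46327403 -0.18584399  0.10968675] [ 0.50577806 -0.13848115  0.16498344]
top 22 [ 0.46599914 -0.15193143  0.13439893] [ 0.48213616 -0.14801256  0.13956936] [ 0.46136669 -0.16022759  0.11476581] [ 0.50290562 -0.13579754  0.16437291]
```

View pics/side4c.png

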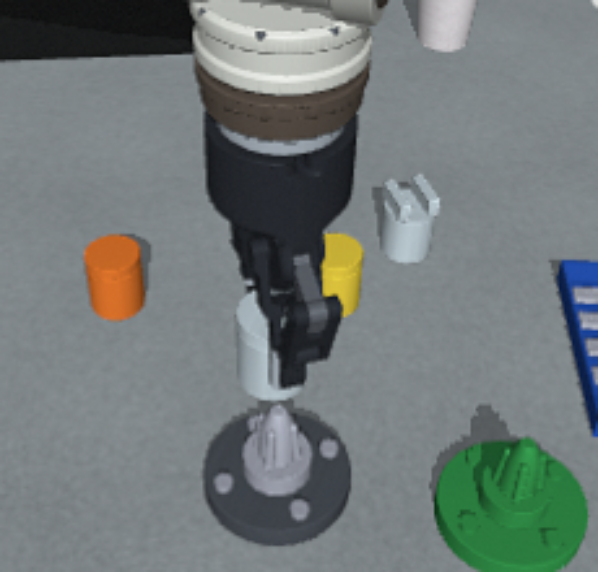

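View pics/w4.png

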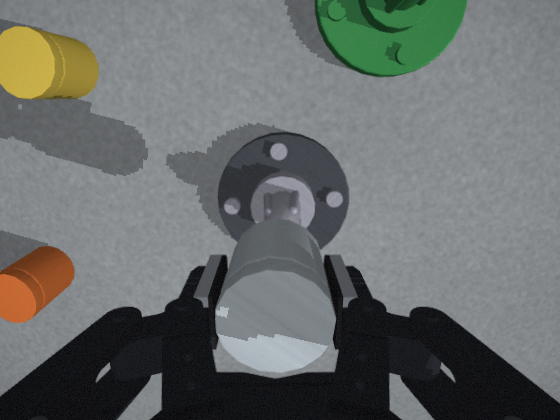

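The head is held upright above the spigot. In the side crop it is at (265,350) and the spigot tip at (278,405). The wrist view centres the fixture on y ≈ -0.160. I'll shift x by +2 mm and lower the head.

Request:
servo_tool(
  steps=[
    {"x":2,"y":0,"z":0,"yaw":0},
    {"x":2,"y":0,"z":-15,"yaw":0},
    {"x":2,"y":0,"z":-30,"yaw":0},
    {"x":2,"y":0,"z":-42,"yaw":0},
    {"x":2,"y":0,"z":-52,"yaw":0},
    {"x":2,"y":0,"z":-60,"yaw":0},
    {"x":2,"y":0,"z":-60,"yaw":0},
    {"x":2,"y":0,"z":-60,"yaw":0},
  ],
  grip_force=90,
)

```text
time: 7.2
ee_pos: [0.4878, -0.1609, 0.0884]
tcp_rot: [-178.0, -0.2, 12.0]
wrist_force: [4.1, -1.8, -1.4]
opening: 0.0425
```

Request:
servo_tool(
  steps=[
    {"x":1,"y":0,"z":-3,"yaw":0},
    {"x":1,"y":0,"z":-6,"yaw":0},
    {"x":1,"y":0,"z":-8,"yaw":0},
    {"x":1,"y":0,"z":-8,"yaw":0},
  ],
)

```text
time: 7.7
ee_pos: [0.4886, -0.1611, 0.0806]
tcp_rot: [-178.0, -0.2, 12.0]
wrist_force: [-0.7, -2.3, 2.4]
opening: 0.0424
```

Request:
servo_tool(
  steps=[
    {"x":0,"y":0,"z":-2,"yaw":0},
    {"x":0,"y":0,"z":-4,"yaw":0},
    {"x":0,"y":0,"z":-6,"yaw":0},
    {"x":0,"y":0,"z":-6,"yaw":0},
  ],
)

```text
time: 8.2
ee_pos: [0.4886, -0.161, 0.0752]
tcp_rot: [-178.0, -0.2, 12.0]
wrist_force: [-1.6, 0.1, 6.4]
opening: 0.0423
```

Request:
servo_tool(
  steps=[
    {"x":0,"y":0,"z":-2,"yaw":0},
    {"x":0,"y":0,"z":-3,"yaw":0},
    {"x":0,"y":0,"z":-4,"yaw":0},
    {"x":0,"y":0,"z":-4,"yaw":0},
  ],
)

```text
time: 8.7
ee_pos: [0.4887, -0.1608, 0.0734]
tcp_rot: [-178.0, -0.3, 12.0]
wrist_force: [-7.6, 3.0, 20.8]
opening: 0.0426
```

Request:
servo_tool(
  steps=[
    {"x":-1,"y":0,"z":-3,"yaw":0},
    {"x":-1,"y":0,"z":-6,"yaw":0},
    {"x":-1,"y":0,"z":-6,"yaw":0},
    {"x":-1,"y":0,"z":-6,"yaw":0},
  ],
)

```text
time: 9.2
ee_pos: [0.4887, -0.1607, 0.0731]
tcp_rot: [-178.2, -0.6, 12.0]
wrist_force: [-15.1, 7.9, 48.3]
opening: 0.043
```

```bash
python3 - <<'E'
from h import *
o=get_obs();print(o['ee_pos'],o['tcp_rot'],o['time'],o['wrist_force'],o['opening'])
for n in ['side','wrist']:
    im,d=camera(n);cv2.imwrite(f'pics/{n}5.png',im[:,:,::-1] if n=='wrist' else cv2.resize(im[150:340,170:400,::-1],None,fx=3,fy=3))
    P=cloud(n,d,o);z=P[...,2]
    m=(abs(P[...,0]-.486)<.025)&(abs(P[...,1]+.16)<.025)&(z>.083)&(z<.1);Q=P[m]
    if len(Q):print(n,len(Q),np.percentile(Q[:,2],[5,25,50,75,95]))
E
```

```text
[ 0.48873865 -0.16071488  0.07311831] [-178.15150459   -0.56842352   12.0144834 ] 9.2 [-15.11416179   7.94107783  48.34091447] 0.042965742237432866
side 168 [0.08541258 0.08899865 0.08964429 0.09068567 0.09259526]
wrist 11989 [0.08624293 0.08833343 0.08879339 0.08924438 0.09069867]
```

View pics/side5.png

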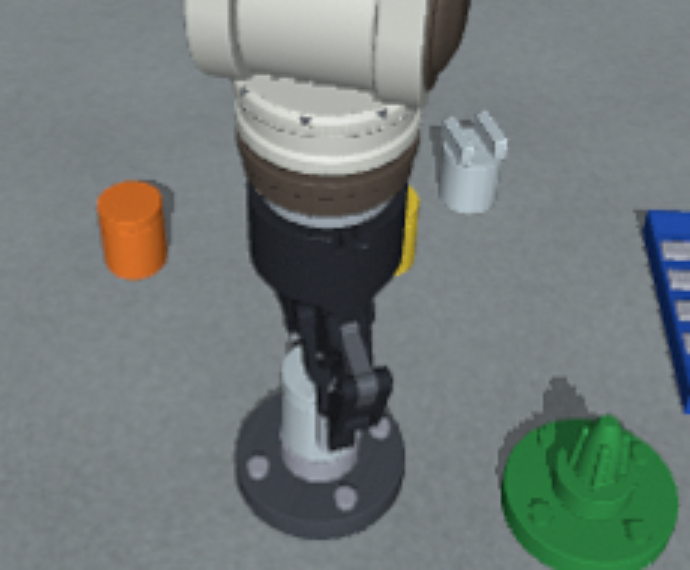

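View pics/wrist5.png

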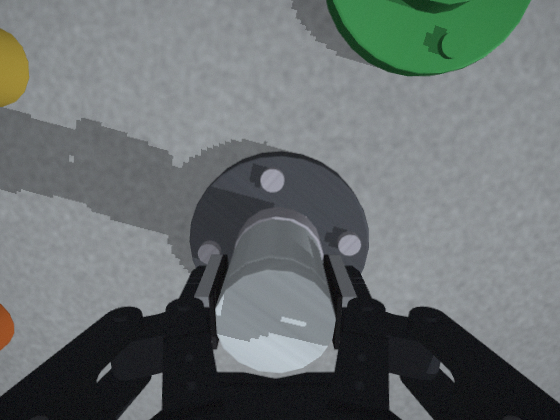

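Pressing at 48 N, the head's top is at z ≈ 0.089, which is 35 + 54 mm, so it is home on the shoulder. I'll ease off the load, open the fingers and rise.

Request:
servo_tool(
  steps=[
    {"x":0,"y":0,"z":0,"yaw":0},
    {"x":0,"y":0,"z":0,"yaw":0},
  ],
)

```text
time: 9.55
ee_pos: [0.4887, -0.1606, 0.0734]
tcp_rot: [-178.2, -0.6, 12.0]
wrist_force: [-3.3, 1.2, 12.2]
opening: 0.0423
```

Request:
servo_tool(
  steps=[
    {"x":0,"y":0,"z":0,"yaw":0},
    {"x":0,"y":0,"z":0,"yaw":0},
    {"x":0,"y":0,"z":0,"yaw":0},
    {"x":0,"y":0,"z":0,"yaw":0},
    {"x":0,"y":0,"z":0,"yaw":0},
    {"x":0,"y":0,"z":0,"yaw":0},
  ],
  grip=85,
)

```text
time: 10.3
ee_pos: [0.4887, -0.1606, 0.0734]
tcp_rot: [-178.2, -0.6, 12.0]
wrist_force: [0.1, 0.1, 0.2]
opening: 0.0848
```

Request:
servo_tool(
  steps=[
    {"x":0,"y":0,"z":25,"yaw":0},
    {"x":0,"y":0,"z":65,"yaw":0},
    {"x":0,"y":0,"z":105,"yaw":0},
    {"x":-40,"y":0,"z":120,"yaw":0},
    {"x":-90,"y":0,"z":120,"yaw":0},
    {"x":-90,"y":0,"z":120,"yaw":0},
    {"x":-90,"y":0,"z":120,"yaw":0},
  ],
)

```text
time: 11.18
ee_pos: [0.3991, -0.1608, 0.1936]
tcp_rot: [-178.2, -0.6, 12.0]
wrist_force: [0.4, 1.1, -0.5]
opening: 0.0847
```

```bash
python3 - <<'E'
from h import *
o=get_obs();print(o['ee_pos'],o['time'],o['wrist_force'],o['opening'])
for n in ['side','wrist','top']:
    im,d=camera(n);cv2.imwrite(f'pics/{n}6.png',im[:,:,::-1])
    P=cloud(n,d,o);z=P[...,2]
    for k,(cx,cy,lo,hi) in dict(head=(.486,-.16,.083,.097),dome=(.477,.2155,.05,.08),vee=(.62,.077,.05,.08)).items():
        m=(abs(P[...,0]-cx)<.04)&(abs(P[...,1]-cy)<.04)&(z>lo)&(z<hi);Q=P[m]
        if len(Q)>30:
            A=np.c_[Q[:,:2]-Q[:,:2].mean(0),np.ones(len(Q))];s=np.linalg.lstsq(A,Q[:,2],rcond=None)[0]
            print(n,k,len(Q),Q.mean(0).round(4),np.median(z[m]).round(4),np.ptp(Q,0).round(3),'slope',s[:2].round(3))
E
```

```text
[ 0.39905241 -0.16078442  0.19363898] 11.175 [ 0.43938179  1.07824386 -0.51075848] 0.08471264068070695
side head 503 [ 0.4869 -0.1652  0.0899] 0.0903 [0.043 0.046 0.009] slope [0.014 0.057]
side dome 166 [0.478  0.2065 0.0593] 0.0594 [0.039 0.032 0.018] slope [-0.     0.376]
side vee 218 [0.6213 0.0726 0.0597] 0.0618 [0.042 0.045 0.016] slope [0.019 0.08 ]
wrist head 4006 [ 0.4859 -0.1606  0.0897] 0.0897 [0.044 0.043 0.005] slope [0.016 0.004]
top head 464 [ 0.4852 -0.1618  0.0904] 0.0905 [0.042 0.042 0.012] slope [ 0.022 -0.003]
top dome 395 [0.4769 0.2146 0.0604] 0.0611 [0.042 0.041 0.02 ] slope [0.017 0.084]
top vee 307 [0.6199 0.0775 0.0604] 0.0625 [0.043 0.043 0.02 ] slope [ 0.011 -0.001]
```

View pics/side6.png

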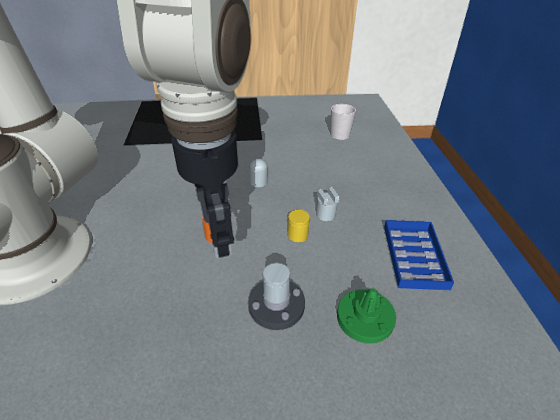

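View pics/wrist6.png

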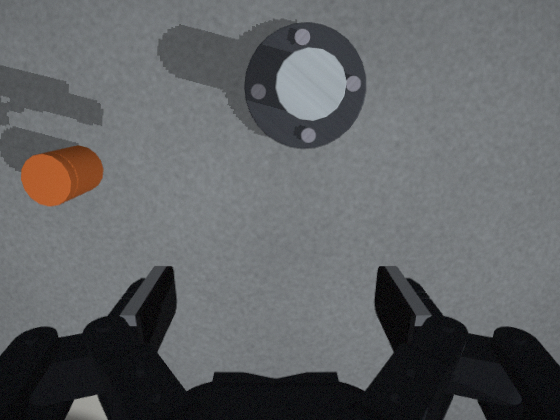

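The released head stands upright on the spigot: side (277,285), wrist (311,84). Its top is at z ≈ 0.0897, within 1 mm of home, with about 1° of tilt. The dome and grooved heads haven't moved. Handing in.

```bash
python3 -c "
from workcell import *
print(job_done())"
```

```text
the job is handed in; nothing more can be done
None
```

The flat-topped head is pressed home on the steel fixture's spigot and released, and the job is handed in. I gripped it, set it over the spigot and pressed it down to about 48 N, then opened the fingers and moved clear, at about 11.2 s on the robot's clock.

**Last checks:**
- **Seating:** the head's top measured z ≈ 0.090 m, against 0.089 m when fully home. It is centred within about 1 mm by the top and wrist cameras and tilted about 1°.
- **Other heads:** the domed and grooved heads are where they started, within about 1 mm by the top camera.
- **Robot:** the wrist force is about 1 N, so the arm is touching nothing.

**What did not go to plan:** joint 6 hit its limit on the approach, so I gripped at 12° yaw instead of 0°. The tool kept about 2° of tilt through the job. The side camera's mean point for the head is about 4 mm off in y and shows more slope, probably because it also sees the side wall.

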